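Swing the copper bar to its stop

ROBOT

A 6-joint arm with a two-finger parallel gripper is mounted at the origin on the work surface. World frame = base frame: x ahead of the robot, y to its left, z up, the work surface at z = 0. Lengths are in m, angles in rad, forces in N, time in s.
With the tool pointing down it reaches from about 0.375 to 0.9 m from the base axis. Payload 3.1 kg.
Tool frame: the origin (TCP) lies at the very end of the fingers, on their centre line; the grasp point (between the pads) lies 19 mm behind it; z points along the fingers, y is the line along which they close (so a half turn about z gives the same grasp; the last joint's range is limited). The gripper opens to 87 mm and grips with 3 to 60 N. Pads are 19 mm wide; open, the fingers measure 117 mm over their backs; the gripper's body (75 mm by 190 mm) begins 51 mm behind the grasp point.
Start: joints at [1.169, 0.527, 1.433, -0, 1.181, -0.178], TCP at [0.138, 0.61, 0.223] pointing down, gripper open.
Joint ranges: [-3.08, 3.08], [-0.75, 2.2], [0.22, 2.44], [-1.43, 4.57], [0, 2.65], [-2.85, 2.85]. Speed limits (rad/s): [2.79, 2.79, 3.14, 3.14, 3.14, 3.14].

INTERFACE

Orientations are given as a unit quaternion [x, y, z, w].
In Python, from rig import robot gives the robot as it stands. The module is installed in compiled form; this text tells all that it offers.
- The arm moves only by the tool servo_tool, never from a script. Its argument "rows" is one flat list of numbers, 5 for each row, row after row: the closure, from -1 (fully open) to 1 (shut), so that 0 is half open, then the shift along the tool's x, y, z in m, then the turn about the tool's z in degrees. A call has 1 to 5 rows; each row shifts and turns the commanded pose from where the row before left it, along the tool's axes as they then stand; what a row does not reach is not made up. A row lasts 1/12 s, in which the tool goes at most 41.7 mm and 7.16 degrees, less where a joint would pass 70% of its speed; a pose out of reach is approached as far as the arm can. A call with a gripper value outside its range is refused whole. The fingers move at their own pace and stop on an object; "newtons" is the grip in N (left out, the last holds). Time passes only in rows, so rows that do not move let the fingers close. It gives the time, the measured TCP pose, the force, the opening and the grip force at its end, in the units of the state.
- robot.get_obs(): the state, without advancing time (a new reading comes with each control period).
- robot.camera(name): name is "scene" or "top" or "wrist"; returns a dict with "pixels" (420x560x3 uint8, red, green, blue), "intrinsics" (3x3 intrinsics, pixels), "rvec" (rotation vector, rad) and "tvec" (3), from world to camera coordinates, as OpenCV has them; the wrist camera has in their place "mount" (4x4, takes a point from camera to tool coordinates, whose origin is the TCP and whose axes are the flange's). Camera axes: x right, y down, z forward; pixel columns grow to the right and rows downward; lengths in m; the calibration is good to about 2 mm. The wrist camera is an equidistant fisheye: a pixel r from the principal point sees the ray r / f radians off the axis. A picture is of the moment at which its call begins: read the wrist's pose just before it. There is no depth.
- robot.hand_in(): hands the job in; it is judged then, once.
Trained networks look in a picture, given as the dict that the camera call returned (one of the last four; its "shot" number tells which), for a name from the list of things; names that differ only in an ending like _2 or _b are one class to them, and where a whole thing is asked for, a point or a joint stands for the part that bears it (a point fixed in the world has none). Each returns a list of dicts, best first, with "score" (0 to 1); they miss things now and then, are a little off and sometimes report something else, mostly with a low value. They report only what shows in the picture. A call takes as long as a camera call.
- robot.spot_in(picture, query): "at" ([x, y, z] in m, in world coordinates, good to about 4 mm: the middle of the surface that is visible of it).
- robot.outline_of(picture, query): "region" (420x560 bool, what is visible of it).
- robot.place_of(picture, query): "at" ([x, y, z] in m, in world coordinates, good to about 4 mm: a listed point, or the origin of a listed thing).
The state is a dict: "time": time; "q": joint angles; "joint_velocities": joint speeds; "joint_torque": joint torques, N m; "position": TCP position; "tool_rot": TCP orientation; "ft_force": force on the tool from outside, world axes, zero at the start; "moment": the same for the moment, N m; "grip_width": finger opening in m; "grip_force": force on a finger pad.
Only numpy, scipy, OpenCV 4.12 (cv2) and the standard library are available. Lean on these libraries where they do the work, as an engineer would, in place of code of your own. Each camera call takes 0.05 s, during which the arm holds its last target. There are 200 camera calls.

TASK

In this battery teaching lab two bar blanks wait on drilling jigs, each pinned at one end. Push the free end of the copper bar round its pin until the bar rests against the red stop post on its own jig, ready for drilling, and leave it there. Do not move the aluminium bar on the other jig.

Things in the scene. Friction and masses are not known exactly. Their poses are not given: they have to be found in the camera images.
- copper_bar (a joint): Angle (rad) the copper bar still has to swing counter-clockwise, seen from above, to meet its stop: 0 = resting against the red stop post (hard end), larger = further clockwise away; 1.1 is the other end. About 1 to 2 N at the free end moves it; it stays where it is left and cannot lift off.
- copper_pin (a point): On the copper bar's vertical pivot axis, 20 mm above the table, half-way up the bar. x points along the bar to its free end, y to its left (stop side), z up. Bar: 225 long, 20 wide, 12 mm thick, level, underside 14, top 26 mm above the table; steel pin head 5 mm higher. Fixed black base plate under it: 250 x 220 mm, top 10 mm above the table. The jig may stand left or right and turned.
- copper_end (a point): Centre of the copper bar's free end face, 215 mm from the pin, 20 mm above the table; axes as copper_pin. When home, the bar's left long side meets the red stop post (12 mm diameter, top 40 mm above the table, fixed) 150 mm from the pin. Nothing stands on the plate to the bar's right, from where it is pushed.
- alu_end (a point): Centre of the free end face of the silver aluminium bar on its own like jig beside the copper one: same size and heights, a bystander that must stay where it is. x points from its own pin to this end; the bar reaches back 225 mm from here.

How it is judged:
By the outcome, as a careful person would: the job done as asked, in the order asked, and still so for the second after the job is handed in, with the robot touching nothing.
It also fails if it takes over 35 s, if anything falls off the work surface, if the arm or the gripper's body presses on something with over 40 N, if the wrist force passes 120 N, or if a joint passes its speed limit or range.

## Working session

There is one attempt and no reset: what is moved stays moved. The work goes in short steps, Python scripts to look and compute and a tool call to move; the robot and the scene stay as the last step left them, time stands still between calls to the robot, and variables do not carry over. Pictures are saved under pics/ and viewed, at most 10 in all, crops included, and the job is handed in when it is done.

Besides the shell and the picture viewer there is one more tool, called after "Request:" as a command line: name --argument value ..., lists and objects as JSON in quotes. servo_tool: Moves the arm, as the interface text tells. Its arguments: {"type":"object","properties":{"rows":{"type":"array","items":{"type":"number"}},"newtons":{"type":"number"}},"required":["rows"]}

```bash
mkdir -p pics
python3 - <<'E'
from rig import robot
import cv2
o=robot.get_obs();print(o['time'],o['position'],o['tool_rot'],o['grip_width'])
for n in ['top','scene']:
    p=robot.camera(n);cv2.imwrite(f'pics/{n}0.png',p['pixels'][:,:,::-1])
    for q in ['copper_pin','copper_end','alu_end']:
        print(n,q,[(r['score'],r['at']) for r in robot.place_of(p,q)][:3])
    print([(r['score'],r['at']) for r in robot.spot_in(p,'copper_bar')][:2])
E
```

```text
0.0 [0.13777211 0.60888133 0.22156891] [ 1.11156338e-01  9.93802344e-01 -1.03495857e-03 -3.12281149e-04] 0.08705746592181034
top copper_pin [(0.7, [0.4863, -0.1377, 0.0212])]
top copper_end []
top alu_end [(0.57, [0.6843, 0.1415, 0.0189])]
[(0.69, [0.5756, -0.1793, 0.0246])]
scene copper_pin [(0.68, [0.4841, -0.1392, 0.022])]
scene copper_end [(0.67, [0.6824, -0.2287, 0.0159])]
scene alu_end [(0.97, [0.6877, 0.143, 0.0205])]
[(0.86, [0.6006, -0.1913, 0.0273])]
```

View pics/top0.png

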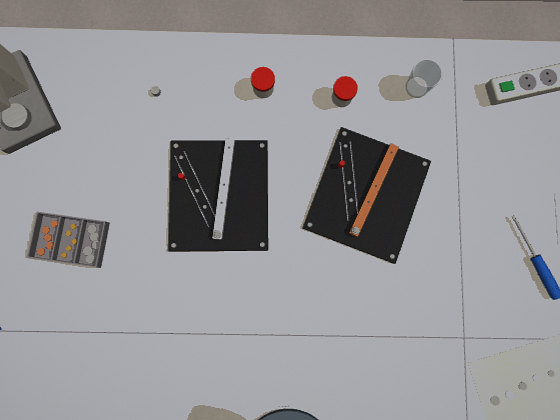

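View pics/scene0.png

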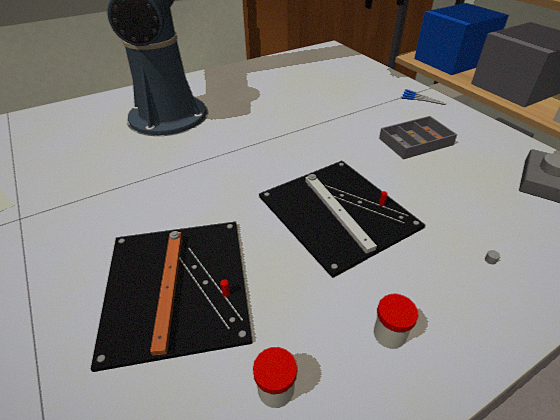

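The pictures show the copper jig on the robot's right: pin at about (355,230) in the top view, free end at (393,148) and red post at (342,163). The aluminium jig is on the left. The networks agree with this. Next I'll locate the post at z = 0.04.

```bash
cat > h.py <<'E'
import numpy as np,cv2
def ray(p,uv,z):
    R=cv2.Rodrigues(np.array(p['rvec'],float))[0];t=np.array(p['tvec'],float).ravel()
    d=R.T@np.linalg.inv(p['intrinsics'])@np.array([*uv,1.]);c=-R.T@t
    return c+d*(z-c[2])/d[2]
E
python3 - <<'E'
from rig import robot
from h import *
for n in ['top','scene']:
    p=robot.camera(n);im=p['pixels'].astype(int)
    m=((im[...,0]>110)&(im[...,1]<50)&(im[...,2]<50)).astype(np.uint8)
    _,_,st,c=cv2.connectedComponentsWithStats(m)
    for s,k in zip(st[1:],c[1:]):
        if s[4]>8: print(n,s,k,ray(p,k,.034 if n=='top' else .026))
    for r in robot.outline_of(p,'copper_bar')[:1]:
        b=cv2.minAreaRect(np.argwhere(r['region'])[:,::-1].astype(np.float32));q=cv2.boxPoints(b)
        print(r['score'],[ray(p,u,.026)[:2].round(4) for u in q])
E
```

```text
top [252  67  23  23 410] [262.50487805  78.0902439 ] [0.82280834 0.06977633 0.034     ]
top [334  76  23  23 412] [345.13106796  87.50728155] [ 0.80552944 -0.11771704  0.034     ]
top [339 160   6   5  21] [341.76190476 162.33333333] [ 0.6319815  -0.11016364  0.034     ]
top [178 173   6   5  23] [180.26086957 175.04347826] [0.59524988 0.24428017 0.034     ]
0.86 [array([ 0.4776, -0.1238]), array([ 0.6833, -0.2192]), array([ 0.6729, -0.2422]), array([ 0.4676, -0.1461])]
scene [379 192   8  14  51] [382.1372549  197.90196078] [0.59331478 0.24149567 0.026     ]
scene [220 280   8  17  59] [223.55932203 285.11864407] [ 0.62467886 -0.10991927  0.026     ]
scene [ 378  294   40   37 1104] [397.15942029 311.63949275] [0.79897464 0.08805625 0.026     ]
scene [ 253  347   44   45 1510] [274.24370861 368.96887417] [ 0.78060581 -0.1079677   0.026     ]
0.95 [array([ 0.6769, -0.2403]), array([ 0.4641, -0.1446]), array([ 0.4861, -0.1208]), array([ 0.6921, -0.222 ])]
```

Request:
servo_tool --rows '[1, -0.032, -0.022, 0, 0, 1, -0.032, -0.022, 0, 0, 1, -0.032, -0.022, 0, 0, 1, -0.032, -0.022, 0, 0, 1, -0.032, -0.022, 0, 0]' --newtons 10

```text
time: 1.12
position: [0.2706, 0.4657, 0.2227]
tool_rot: [0.111, 0.994, 0.0, 0.0]
ft_force: [1.5, 0.7, 1.0]
grip_width: 0.0613
grip_force: 0.0
```

Request:
servo_tool --rows '[1, -0.032, -0.022, 0, 0, 1, -0.032, -0.022, 0, 0, 1, -0.032, -0.022, 0, 0, 1, -0.032, -0.022, 0, 0, 1, -0.032, -0.022, 0, 0]'

```text
time: 1.53
position: [0.4027, 0.3228, 0.2229]
tool_rot: [0.111, 0.994, 0.0, 0.0]
ft_force: [0.5, 0.1, 0.5]
grip_width: 0.0281
grip_force: 0.0
```

Request:
servo_tool --rows '[1, -0.022, -0.033, 0, 0, 1, -0.022, -0.033, 0, 0, 1, -0.022, -0.033, 0, 0, 1, -0.022, -0.033, 0, 0, 1, -0.022, -0.033, 0, 0]'

```text
time: 1.95
position: [0.4729, 0.1372, 0.2228]
tool_rot: [0.111, 0.994, 0.0, 0.0]
ft_force: [0.6, 0.4, -1.1]
grip_width: 0.0018
grip_force: 0.0
```

Request:
servo_tool --rows '[1, -0.022, -0.033, 0, 0, 1, -0.022, -0.033, 0, 0, 1, -0.022, -0.033, 0, 0, 1, -0.022, -0.033, 0, 0, 1, -0.022, -0.033, 0, 0]'

```text
time: 2.37
position: [0.5437, -0.0482, 0.2228]
tool_rot: [0.111, 0.994, 0.0, 0.0]
ft_force: [1.1, -0.2, -0.8]
grip_width: 0.0007
grip_force: 0.0
```

Request:
servo_tool --rows '[1, -0.022, -0.033, 0, 0, 1, -0.022, -0.033, 0, 0, 1, -0.022, -0.033, 0, 0, 1, -0.022, -0.033, 0, 0, 1, -0.022, -0.033, 0, 0]'

```text
time: 2.78
position: [0.6144, -0.2334, 0.2226]
tool_rot: [0.111, 0.994, 0.0, 0.0]
ft_force: [-0.5, -0.1, -0.8]
grip_width: 0.0007
grip_force: 0.0
```

Request:
servo_tool --rows '[1, -0.018, -0.025, 0, 0, 1, 0, 0, 0.035, 0, 1, 0, 0, 0.035, 0, 1, 0, 0, 0.03, 0, 1, 0, 0, 0, 0]'

```text
time: 3.2
position: [0.6215, -0.2575, 0.1154]
tool_rot: [0.112, 0.994, 0.003, -0.006]
ft_force: [0.0, 1.2, -0.9]
grip_width: 0.0003
grip_force: 0.0
```

Run:
```python
from rig import robot
import cv2
o=robot.get_obs();print(o['time'],o['position'],o['ft_force'])
for n in ['wrist','scene']:
    p=robot.camera(n);cv2.imwrite(f'pics/{n}1.png',p['pixels'][:,:,::-1])
    for q in ['copper_pin','copper_end']:
        print(n,q,[(r['score'],r['at']) for r in robot.place_of(p,q)][:2])
```

```text
3.2 [ 0.62148079 -0.25752343  0.11540466] [ 0.03160642  1.19043472 -0.875022  ]
wrist copper_pin [(0.63, [0.4857, -0.1419, 0.0193])]
wrist copper_end [(0.65, [0.6764, -0.2292, 0.0192])]
scene copper_pin [(0.56, [0.4826, -0.1394, 0.0231])]
scene copper_end [(0.58, [0.6799, -0.2318, 0.016])]
```

View pics/wrist1.png

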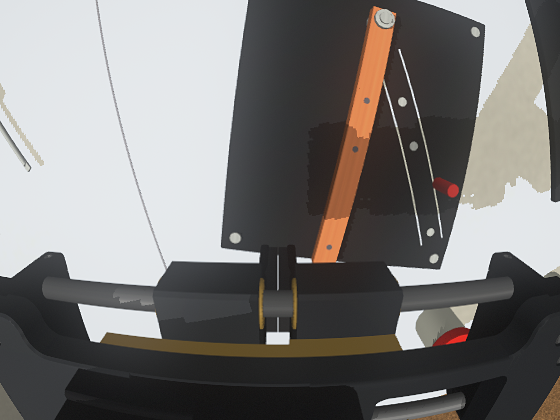

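The wrist view shows the fingers beside the bar's right side with free plate below them. The clearance works out at about 24 mm, so I'll descend.

Request:
servo_tool --rows '[1, 0, 0, 0.03, 0, 1, 0, 0, 0.03, 0, 1, 0, 0, 0.02, 0, 1, 0, 0, 0.01, 0, 1, 0, 0, 0, 0]'

```text
time: 3.92
position: [0.6253, -0.2592, 0.0315]
tool_rot: [0.111, 0.994, 0.001, -0.001]
ft_force: [-0.2, -0.4, 0.1]
grip_width: 0.0005
grip_force: 0.0
```

Request:
servo_tool --rows '[1, 0, 0, 0, 0]'

```text
time: 4.0
position: [0.627, -0.2602, 0.0338]
tool_rot: [0.111, 0.994, -0.0, 0.001]
ft_force: [1.0, -0.0, -0.2]
grip_width: 0.0004
grip_force: 0.0
```

Request:
servo_tool --rows '[1, 0, 0, 0.01, 0, 1, 0, 0, 0.005, 0, 1, -0.002, 0.01, 0, 0, 1, -0.002, 0.01, 0, 0, 1, 0, 0, 0, 0]'

```text
time: 4.42
position: [0.6353, -0.2387, 0.0179]
tool_rot: [0.11, 0.994, 0.0, 0.0]
ft_force: [-0.2, -0.3, -1.1]
grip_width: 0.0001
grip_force: 0.0
```

Request:
servo_tool --rows '[1, -0.002, 0.006, 0, 0, 1, -0.002, 0.006, 0, 0, 1, -0.002, 0.006, 0, 0, 1, -0.002, 0.006, 0, 0, 1, -0.001, 0.006, 0, 0]'

```text
time: 4.83
position: [0.65, -0.2135, 0.0175]
tool_rot: [0.111, 0.994, -0.0, -0.0]
ft_force: [-1.9, -1.2, 0.6]
grip_width: 0.0005
grip_force: 0.7
```

Run:
```python
from rig import robot
import cv2
o=robot.get_obs();print(o['time'],o['position'],o['ft_force'])
for n in ['top','scene']:
    p=robot.camera(n);cv2.imwrite(f'pics/{n}2.png',p['pixels'][:,:,::-1])
    for q in ['copper_pin','copper_end']:
        print(n,q,[(r['score'],r['at']) for r in robot.place_of(p,q)][:2])
```

```text
4.8333 [ 0.65001049 -0.21345265  0.01754887] [-1.85212366 -1.1575429   0.55938517]
top copper_pin [(0.5, [0.484, -0.1381, 0.0237])]
top copper_end []
scene copper_pin [(0.85, [0.485, -0.1403, 0.0199])]
scene copper_end [(0.88, [0.6925, -0.2011, 0.0184])]
```

View pics/scene2.png

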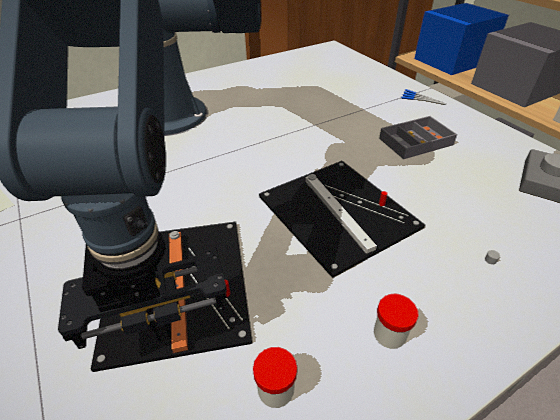

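The scene view shows the fingers on the right of the copper bar, and the bar has swung to about -16°, with its end near (180,345). The aluminium bar hasn't moved, so I'll carry on pushing.

Request:
servo_tool --rows '[1, -0.001, 0.006, 0, 0, 1, -0.001, 0.006, 0, 0, 1, -0.001, 0.006, 0, 0, 1, 0, 0.006, 0, 0, 1, 0, 0.006, 0, 0]'

```text
time: 5.55
position: [0.6595, -0.1847, 0.0175]
tool_rot: [0.111, 0.994, -0.0, -0.0]
ft_force: [-0.9, -1.8, 0.3]
grip_width: 0.0005
grip_force: 0.8
```

Request:
servo_tool --rows '[1, 0, 0.004, 0, 0, 1, 0, 0.004, 0, 0, 1, 0.001, 0.004, 0, 0, 1, 0, 0.004, 0, 0, 1, 0.001, 0.004, 0, 0]'

```text
time: 5.97
position: [0.6622, -0.1652, 0.0176]
tool_rot: [0.111, 0.994, -0.0, 0.0]
ft_force: [-0.0, -2.0, -0.6]
grip_width: 0.0005
grip_force: 0.8
```

Request:
servo_tool --rows '[1, 0, 0.002, 0, 0, 1, 0, 0.002, 0, 0, 1, 0, 0, 0, 0]'

```text
time: 6.22
position: [0.6627, -0.1609, 0.0175]
tool_rot: [0.111, 0.994, 0.0, -0.0]
ft_force: [0.4, -0.9, -0.5]
grip_width: 0.0002
grip_force: 0.2
```

Now 2 mm steps until the force rises.

Request:
servo_tool --rows '[1, 0, 0.002, 0, 0, 1, 0, 0.002, 0, 0, 1, 0, 0, 0, 0]'

```text
time: 6.47
position: [0.6634, -0.1572, 0.0175]
tool_rot: [0.111, 0.994, 0.0, -0.0]
ft_force: [-0.1, -1.4, -0.3]
grip_width: 0.0003
grip_force: 0.4
```

Request:
servo_tool --rows '[1, 0, 0.002, 0, 0, 1, 0, 0, 0, 0]'

```text
time: 6.63
position: [0.664, -0.1553, 0.0176]
tool_rot: [0.111, 0.994, 0.0, -0.0]
ft_force: [-0.7, -1.2, -0.2]
grip_width: 0.0006
grip_force: 0.5
```

Request:
servo_tool --rows '[1, 0, 0.002, 0, 0, 1, 0, 0, 0, 0]'

```text
time: 6.8
position: [0.6645, -0.1533, 0.0175]
tool_rot: [0.111, 0.994, 0.0, -0.0]
ft_force: [-0.4, -1.2, 0.3]
grip_width: 0.0005
grip_force: 0.5
```

Request:
servo_tool --rows '[1, 0, 0.002, 0, 0, 1, 0, 0, 0, 0]'

```text
time: 6.97
position: [0.665, -0.1514, 0.0176]
tool_rot: [0.111, 0.994, 0.0, 0.0]
ft_force: [-1.4, -0.5, -0.0]
grip_width: 0.0005
grip_force: 0.5
```

Request:
servo_tool --rows '[1, 0, 0.002, 0, 0, 1, 0, 0, 0, 0]'

```text
time: 7.13
position: [0.6654, -0.1494, 0.0176]
tool_rot: [0.111, 0.994, 0.0, 0.0]
ft_force: [-1.2, -2.1, 0.2]
grip_width: 0.0005
grip_force: 0.5
```

Request:
servo_tool --rows '[1, 0, 0.002, 0, 0, 1, 0, 0, 0, 0]'

```text
time: 7.3
position: [0.6658, -0.1474, 0.0176]
tool_rot: [0.111, 0.994, 0.0, 0.0]
ft_force: [-1.4, -1.7, -0.0]
grip_width: 0.0006
grip_force: 0.5
```

Run:
```python
from rig import robot
import cv2
o=robot.get_obs();print(o['time'],o['position'],o['ft_force'])
for n in ['scene','wrist']:
    p=robot.camera(n)
    im=p['pixels'][:,:,::-1]
    if n=='wrist': cv2.imwrite('pics/wrist3.png',im)
    else: cv2.imwrite('pics/scene3.png',cv2.resize(im[200:380,80:300],None,fx=3,fy=3))
    for q in ['copper_pin','copper_end']:
        print(n,q,[(r['score'],r['at']) for r in robot.place_of(p,q)][:2])
```

```text
7.3 [ 0.66584622 -0.14742929  0.01756007] [-1.44242655 -1.66367236 -0.04632207]
scene copper_pin []
scene copper_end [(0.62, [0.7, -0.1213, 0.0186])]
wrist copper_pin []
wrist copper_end []
```

View pics/wrist3.png

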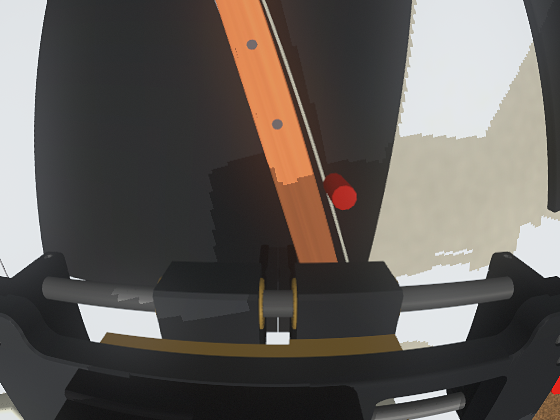

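In the wrist view the bar's left edge is at about (318,180) and the post's foot at about (326,182). That leaves a gap of about 3 mm, so I'll keep going.

Request:
servo_tool --rows '[1, 0, 0.002, 0, 0, 1, 0, 0, 0, 0]'

```text
time: 7.77
position: [0.6661, -0.1457, 0.0175]
tool_rot: [0.111, 0.994, -0.0, -0.0]
ft_force: [-1.0, -1.0, -0.0]
grip_width: 0.0004
grip_force: 0.5
```

Request:
servo_tool --rows '[1, 0, 0.002, 0, 0, 1, 0, 0, 0, 0]'

```text
time: 7.93
position: [0.6666, -0.1436, 0.0175]
tool_rot: [0.111, 0.994, -0.0, -0.0]
ft_force: [0.1, -1.9, -0.4]
grip_width: 0.0004
grip_force: 0.5
```

Request:
servo_tool --rows '[1, 0, 0.001, 0, 0, 1, 0, 0, 0, 0]'

```text
time: 8.1
position: [0.6668, -0.143, 0.0175]
tool_rot: [0.111, 0.994, -0.0, -0.0]
ft_force: [-1.7, -2.3, 0.3]
grip_width: 0.0003
grip_force: 0.8
```

Request:
servo_tool --rows '[1, 0, 0.001, 0, 0, 1, 0, 0, 0, 0]'

```text
time: 8.27
position: [0.6668, -0.1427, 0.0175]
tool_rot: [0.111, 0.994, -0.001, -0.0]
ft_force: [-2.0, -4.7, 0.4]
grip_width: 0.0001
grip_force: 2.0
```

Request:
servo_tool --rows '[1, 0, 0.001, 0, 0, 1, 0, 0, 0, 0]'

```text
time: 8.43
position: [0.6668, -0.1425, 0.0176]
tool_rot: [0.111, 0.994, -0.001, -0.0]
ft_force: [-2.8, -6.8, 0.1]
grip_width: 0.0005
grip_force: 3.0
```

Request:
servo_tool --rows '[1, 0, 0.001, 0, 0, 1, 0, 0, 0, 0]'

```text
time: 8.6
position: [0.6668, -0.1424, 0.0176]
tool_rot: [0.11, 0.994, -0.002, -0.0]
ft_force: [-3.8, -8.5, 0.1]
grip_width: 0.0
grip_force: 4.0
```

The force is climbing while the tool has stopped moving, so the bar is against the stop. Next: back off, lift and check.

Request:
servo_tool --rows '[1, 0, -0.005, 0, 0, 1, 0, -0.012, 0, 0, 1, 0, -0.015, 0, 0, 1, 0, -0.015, 0, 0, 1, 0, 0, 0, 0]'

```text
time: 9.02
position: [0.657, -0.1897, 0.0177]
tool_rot: [0.113, 0.994, -0.001, 0.001]
ft_force: [0.0, 0.2, -0.5]
grip_width: 0.0005
grip_force: 0.0
```

Request:
servo_tool --rows '[1, 0, 0, -0.03, 0, 1, 0, 0, -0.04, 0, 1, 0, 0, -0.04, 0, 1, 0, -0.02, -0.03, 0, 1, 0, 0, 0, 0]'

```text
time: 9.43
position: [0.657, -0.2103, 0.1661]
tool_rot: [0.112, 0.994, -0.003, 0.008]
ft_force: [0.7, -0.4, 1.7]
grip_width: 0.0008
grip_force: 0.0
```

Run:
```python
from rig import robot
import cv2
o=robot.get_obs();print(o['time'],o['position'],o['ft_force'])
for n in ['scene','wrist']:
    p=robot.camera(n);cv2.imwrite(f'pics/{n}4.png',p['pixels'][:,:,::-1])
    for q in ['copper_pin','copper_end','alu_end']:
        print(n,q,[(r['score'],r['at']) for r in robot.place_of(p,q)][:2])
```

```text
9.4333 [ 0.65703372 -0.21031337  0.16605243] [ 0.71730734 -0.42917151  1.6518052 ]
scene copper_pin [(0.72, [0.4856, -0.142, 0.0218])]
scene copper_end [(0.84, [0.6995, -0.1176, 0.0187])]
scene alu_end [(0.79, [0.6855, 0.143, 0.0215])]
wrist copper_pin [(0.77, [0.4799, -0.1458, 0.0163])]
wrist copper_end [(0.94, [0.6983, -0.1182, 0.0194])]
wrist alu_end [(0.58, [0.6826, 0.1391, 0.0202])]
```

View pics/wrist4.png

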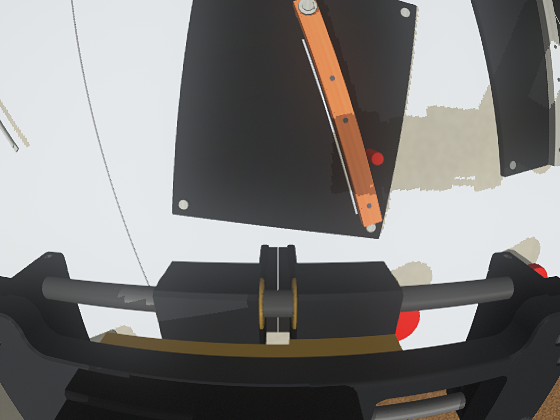

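The wrist view shows the bar's left side against the red post at about (370,160), with the gripper clear of it. The aluminium end hasn't moved.

Request:
servo_tool --rows '[1, 0, 0, 0, 0, 1, 0, 0, 0, 0, 1, 0, 0, 0, 0]'

```text
time: 10.08
position: [0.6526, -0.2051, 0.157]
tool_rot: [0.111, 0.994, 0.0, -0.0]
ft_force: [-0.4, 0.5, 0.9]
grip_width: 0.0
grip_force: 0.0
```

```bash
python3 -c "
from rig import robot
print(robot.hand_in())"
```

```text
the job is handed in; nothing more can be done
None
```

The copper bar rests against its red stop post, confirmed by the rise in contact force and the last wrist picture; the aluminium bar did not move, the gripper is clear, and the job was handed in at about 10 s.

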